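# Close the button tin with its inner lid and take off the outer one

### The job

Clear the wood offcut lying across the button tin's mouth into the scrap bin, then carry the tin's two nested lids together by the red post, lower them gently (no dropping) until the inner lid is fully home in the tin, and let go of the post. Then lift the outer lid alone, straight up by its brass collar, leaving the inner lid seated and undisturbed, and finish while still holding it in the gripper, level and at rest above the tin, with its rim clear above the top of the red post. Do not part the lids before they are home on the tin, and leave the other things on the table where they are.

Things in the scene. Friction and masses are not known exactly. Their poses are not given: they have to be found in the camera images.
- tin: Blue round button tin, open-topped, 116 outside diameter, 80 high, wall 4 (mouth 108 across), fixed to the table; buttons fill it to 51 above its underside. Origin: centre of its underside, z up. It stands in any of three places in a row (left, middle, right); the bin and the lids have the other two.
- offcut: Pale wood offcut, a square-edged stick 140 x 28 x 26 high, 50 g, lying loose across the rim of the tin's mouth at any angle. Origin: centre of its underside; x along its length, y along its 28 width, z up.
- scrap_bin: Grey open-topped scrap bin, 190 x 190 outside, 80 high, walls and floor 5, fixed to the table. Origin: centre of its underside; x and y along its sides, z up.
- inner_lid: Aluminium inner lid, round, 160 g, on the table nested under the outer lid. Origin: centre of its underside, z up. Heights from there: plug 102 diameter 0 to 12 (2 chamfer), flange 118 diameter 12 to 16, central red grip post 18 diameter 16 to 76. Home, the plug sits in the mouth (3 play all round), the flange on the rim, the origin 68 above the tin's.
- outer_lid: Blue outer lid, 136 diameter, 170 g, loose on the inner lid's flange. Origin: centre of its 4 thick plate's underside (16 above the inner lid's origin when nested), z up. Skirt 8 down, 127 inside. Brass collar, 44 outside, 28 inside, from 4 to 28 up; the red post comes up through it (5 play) and 32 beyond. Lifting the post carries both lids; lifting the collar only this one.
- spool_red: Bystander: thread spool, red, 34 dia x 42 high; leave it where it is. Origin: centre of its underside.
- spool_green: Bystander: thread spool, green, 34 dia x 42 high; leave it where it is. Origin: centre of its underside.
- jar: Bystander: glass jar with steel cap, 64 dia x 85 high; leave it where it is. Origin: centre of its underside.
- mug: Bystander: white mug, 80 dia x 90 high; leave it where it is. Origin: centre of its underside.
- paint_can: Bystander: small paint can, 80 dia x 100 high; leave it where it is. Origin: centre of its underside.
- tape_measure: Bystander: yellow tape measure, 65 x 38 x 62 high; leave it where it is. Origin: centre of its underside.
- screwdriver: Bystander: screwdriver lying on the table; leave it where it is. Origin: its underside.

How it is judged:
By the outcome, as a careful person would: the job done as asked, in the order asked, and still so for the second after the job is handed in, while the arm keeps its last pose, push and grip.
It also fails if it takes over 67 s, if anything falls off the work surface, if the arm or the gripper's body presses on something with over 40 N, if the wrist force passes 120 N, or if a joint passes its speed limit or range.

### The arm

A 7-joint arm with a two-finger parallel gripper is mounted at the origin on the work surface. World frame = base frame: x ahead of the robot, y to its left, z up, the work surface at z = 0. Lengths are in m, angles in rad, forces in N, time in s.
With the tool pointing down it reaches from about 0.425 to 0.875 m from the base axis. Payload 4.7 kg.
Tool frame: the origin (TCP) lies midway between the tips of the shut fingers; the grasp point (between the pads) lies 19 mm behind it; z points along the fingers, y is the line along which they close (so a half turn about z gives the same grasp; the last joint's range is limited). The gripper opens to 87 mm and grips with 3 to 60 N. Pads are 19 mm wide; open, the fingers measure 117 mm over their backs; the gripper's body (75 mm by 190 mm) begins 51 mm behind the grasp point.
Start: joints at [-1.336, 0.321, -0.07, 1.45, 0.023, 1.371, -0.057], TCP at [0.142, 0.634, 0.223] pointing down, gripper open.
Joint ranges: [-2.86, 2.86], [-0.3, 2.09], [-1.38, 1.24], [0.06, 2.45], [-1.56, 4.7], [0.09, 2.05], [-2.69, 2.69]. Speed limits (rad/s): [2.57, 2.57, 3.14, 3.14, 3.14, 3.14, 3.14].

### API

Orientations are given as a unit quaternion [x, y, z, w].
In Python, from workcell import manip gives the robot as it stands. The module is installed in compiled form; this text tells all that it offers.
- The arm moves only by the tool arm_command, never from a script. Its argument "rows" is a list of rows, each an object of numbers: "x", "y", "z": the shift along the tool's x, y, z in mm; "yaw": the turn about the tool's z in degrees; "hand": the opening, from 0 (shut) to 1 (fully open). A call has 1 to 10 rows; each row shifts and turns the commanded pose from where the row before left it, along the tool's axes as they then stand; what a row does not reach is not made up. A row lasts 1/10 s, in which the tool goes at most 50 mm and 8.59 degrees, less where a joint would pass 70% of its speed; a pose out of reach is approached as far as the arm can. A call with a gripper value outside its range is refused whole. The fingers move at their own pace and stop on an object; "squeeze" is the grip in N (left out, the last holds). Time passes only in rows, so rows that do not move let the fingers close. It gives the time, the measured TCP pose, the force, the opening and the grip force at its end, in the units of the state.
- manip.observe(): the state, without advancing time (a new reading comes with each control period).
- manip.grab_frame(name): name is "scene" or "top" or "wrist"; returns the picture (420x560x3 uint8, red, green, blue); there is no depth.
- manip.camera_info(name): a dict with "mtx" (3x3 intrinsics, pixels), "eye" and "attitude" of the camera in the world; the wrist camera has in their place "tool_from_camera" (4x4, takes a point from camera to tool coordinates, whose origin is the TCP and whose axes are the flange's). Camera axes: x right, y down, z forward; pixel columns grow to the right and rows downward; lengths in m; the calibration is good to about 2 mm. A picture is of the moment at which its call begins: read the wrist's pose just before it. camera_info takes no time and is no camera call.
- manip.close_job(): hands the job in; it is judged then, once.
The state is a dict: "time_s": time; "qpos": joint angles; "dq": joint speeds; "effort": joint torques, N m; "ee_pos": TCP position; "tool_rot": TCP orientation; "contact_force": force on the tool from outside, world axes, zero at the start; "wrist_torque": the same for the moment, N m; "grip_width": finger opening in m; "finger_force": force on a finger pad.
Only numpy, scipy, OpenCV 4.12 (cv2) and the standard library are available. Lean on these libraries where they do the work, as an engineer would, in place of code of your own. Each camera call takes 0.05 s, during which the arm holds its last target. There are 200 camera calls.

## Working session

There is one attempt and no reset: what is moved stays moved. The work goes in short steps, Python scripts to look and compute and a tool call to move; the robot and the scene stay as the last step left them, time stands still between calls to the robot, and variables do not carry over. Pictures are saved under pics/ and viewed, at most 10 in all, crops included, and the job is handed in when it is done.

Besides the shell and the picture viewer there is one more tool, called after ">>>" in YAML: its name, and indented under it one key for each argument. arm_command: Moves the arm, as the interface text tells. Its arguments: {"type":"object","properties":{"rows":{"type":"array"},"squeeze":{"type":"number"}},"required":["rows"]}

```bash
mkdir -p pics; cat > h.py <<'E'
import numpy as np, cv2
from scipy.spatial.transform import Rotation as R
from workcell import manip
def cam(name):
    c=manip.camera_info(name); return c
E
python3 - <<'E'
from h import *
s=manip.observe(); print({k:np.round(v,3) for k,v in s.items()})
for n in("scene","top","wrist"):
    print(n,manip.camera_info(n))
ims=[manip.grab_frame(n) for n in("scene","top")]
for n,i in zip(("scene","top"),ims): cv2.imwrite(f"pics/{n}0.png",i[:,:,::-1])
E
```

```text
{'time_s': np.float64(0.0), 'qpos': array([-1.336,  0.322, -0.07 ,  1.452,  0.023,  1.371, -0.057]), 'dq': array([-0.001,  0.002,  0.001, -0.002,  0.001, -0.   ,  0.   ]), 'effort': array([ 0.0000e+00, -4.9130e+01, -4.0400e-01, -3.1252e+01, -6.4000e-02,
        4.4000e-02,  0.0000e+00]), 'ee_pos': array([0.142, 0.634, 0.221]), 'tool_rot': array([ 0.11 ,  0.994, -0.001, -0.   ]), 'contact_force': array([-0.245, -0.144, -0.465]), 'wrist_torque': array([0.013, 0.001, 0.025]), 'finger_force': np.float64(0.0), 'grip_width': np.float64(0.087)}
scene {'mtx': array([[535.93698954,   0.        , 293.40640458],
       [  0.        , 535.93698954, 210.82989718],
       [  0.        ,   0.        ,   1.        ]]), 'eye': array([ 1.58048423, -0.08167148,  1.01600326]), 'attitude': array([ 0.70147269,  0.58844195, -0.25729853, -0.30898158])}
top {'mtx': array([[397.36201919,   0.        , 286.55901772],
       [  0.        , 397.36201919, 205.92959213],
       [  0.        ,   0.        ,   1.        ]]), 'eye': array([0.38626659, 0.1171185 , 1.19727564]), 'attitude': array([-0.67381144,  0.73200445, -0.07507808,  0.06716334])}
wrist {'mtx': array([[296.36738836,   0.        , 282.49289706],
       [  0.        , 296.36738836, 206.92369557],
       [  0.        ,   0.        ,   1.        ]]), 'tool_from_camera': array([[ 8.05645947e-04, -9.54593572e-01, -2.97910159e-01,
         8.20525632e-02],
       [ 9.99999202e-01,  4.79298095e-04,  1.16850807e-03,
        -1.10004797e-04],
       [-9.72662516e-04, -2.97910863e-01,  9.54593197e-01,
        -1.61698958e-01],
       [ 0.00000000e+00,  0.00000000e+00,  0.00000000e+00,
         1.00000000e+00]])}
```

View pics/top0.png

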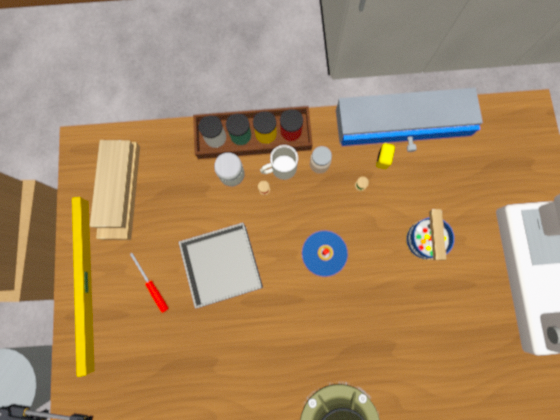

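View pics/scene0.png

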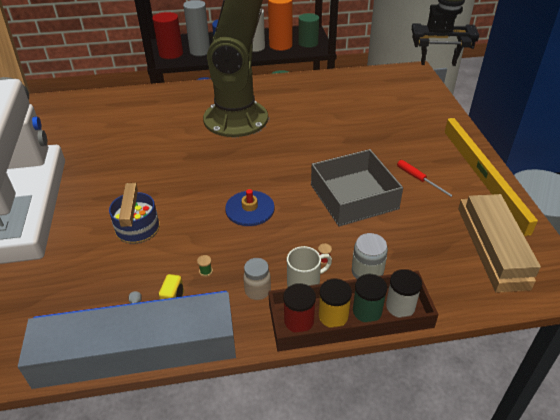

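The top view shows the tin at (430,239) with the offcut from about (437,210) to (440,260). The lids are at (325,254) and the bin at (220,265). The scene view agrees with this order.

```bash
cat >> h.py <<'E'
def pose(name,s=None):
    c=manip.camera_info(name)
    if name!="wrist": return c["mtx"],R.from_quat(c["attitude"]).as_matrix(),c["eye"]
    s=s or manip.observe(); T=c["tool_from_camera"]; Rt=R.from_quat(s["tool_rot"]).as_matrix()
    return c["mtx"],Rt@T[:3,:3],s["ee_pos"]+Rt@T[:3,3]
def cast(P,px,z):
    K,Rm,e=P; px=np.atleast_2d(np.float64(px))
    d=np.c_[px,np.ones(len(px))]@np.linalg.inv(K).T@Rm.T
    return e+d*((z-e[2])/d[:,2])[:,None]
def mask(im,lo,hi,roi):
    hsv=cv2.cvtColor(im,cv2.COLOR_RGB2HSV); m=cv2.inRange(hsv,lo,hi)
    k=np.zeros_like(m); x0,y0,x1,y1=roi; k[y0:y1,x0:x1]=m[y0:y1,x0:x1]; return k
def big(m):
    c,_=cv2.findContours(m,cv2.RETR_EXTERNAL,cv2.CHAIN_APPROX_NONE); return max(c,key=cv2.contourArea)[:,0,:]
def rect(pts):
    (c,wh,a)=cv2.minAreaRect(np.float32(pts[:,:2]*1000)); return np.round(c,1),np.round(wh,1),round(a,1)
def circ(pts):
    x,y=pts[:,0],pts[:,1]; A=np.c_[2*x,2*y,np.ones_like(x)]; s=np.linalg.lstsq(A,x*x+y*y,rcond=None)[0]
    return np.round(1000*np.r_[s[:2],np.sqrt(s[2]+s[0]**2+s[1]**2)],1)
E
python3 - <<'E'
from h import *
im=cv2.imread("pics/top0.png")[:,:,::-1].copy(); P=pose("top")
hsv=cv2.cvtColor(im,cv2.COLOR_RGB2HSV)
print("hsv offcut,table,lid,bin,tin",[hsv[y,x] for x,y in((439,220),(440,250),(470,280),(312,254),(220,265),(190,245),(411,240))])
m=mask(im,(8,60,165),(25,170,255),(405,195,465,275)); c=big(m); print("offcut",len(c),rect(cast(P,c,.106)))
m=mask(im,(100,120,60),(125,255,255),(290,220,365,290)); c=big(m); p=cast(P,c,.020); print("lid",rect(p),circ(cast(P,cv2.convexHull(c)[:,0],.02)))
m=mask(im,(100,80,20),(125,255,255),(400,205,465,270)); c=big(m); print("tin",rect(cast(P,c,.08)))
m=mask(im,(0,0,0),(180,50,235),(170,215,270,312)); c=big(m); print("bin",rect(cast(P,c,.08)))
E
```

```text
hsv offcut,table,lid,bin,tin [array([ 18, 100, 224], dtype=uint8), array([ 18, 102, 220], dtype=uint8), array([ 16, 166, 177], dtype=uint8), array([106, 183, 181], dtype=uint8), array([ 27,  11, 202], dtype=uint8), array([ 30,  10, 179], dtype=uint8), array([110,  96, 106], dtype=uint8)]
offcut 404 (array([ 496.5, -307.6]), array([166.4, 230.3]), 81.8)
lid (array([474.6,  -6.1]), array([127.4, 126.5]), 85.2) [475.7  -5.6  64.8]
tin (array([ 487.2, -356.2]), array([22.3, 85.2]), 87.0)
bin (array([464.5, 294. ]), array([190.2, 190.7]), 12.1)
```

```bash
python3 - <<'E'
from h import *
im=cv2.imread("pics/top0.png")[:,:,::-1].copy(); P=pose("top")
m=mask(im,(10,60,190),(24,125,255),(405,195,465,275)); c=big(m); print("offcut",rect(cast(P,c,.106)))
# tin: dark/blue/not-table pixels in roi (outer rim hull)
hsv=cv2.cvtColor(im,cv2.COLOR_RGB2HSV)
m=mask(im,(95,40,20),(130,255,255),(400,205,465,270)); ys,xs=np.nonzero(m); h=cv2.convexHull(np.c_[xs,ys].astype(np.int32))[:,0]
print("tin",circ(cast(P,h,.08)), rect(cast(P,h,.08)))
s=manip.observe(); print(s["time_s"],R.from_quat(s["tool_rot"]).as_matrix().round(3))
E
```

```text
offcut (array([ 497.2, -317.1]), array([ 28.7, 142.6]), 86.9)
tin [ 488.1 -302.9   62.5] (array([ 491.3, -301.2]), array([108.2, 133.7]), 11.2)
0.1 [[-0.976  0.219 -0.   ]
 [ 0.219  0.976 -0.002]
 [-0.    -0.002 -1.   ]]
```

>>> arm_command:
  rows:
    - {"x": -38, "y": -26, "z": -3, "hand": 0.65}
    - {"x": -38, "y": -26, "z": -3}
    - {"x": -38, "y": -26, "z": -3}
    - {"x": -38, "y": -26, "z": -3}
    - {"x": -38, "y": -26, "z": -3}
    - {"x": -38, "y": -26, "z": -3}
    - {"x": -38, "y": -26, "z": -3}
    - {"x": -38, "y": -26, "z": -3}
    - {"x": -38, "y": -26, "z": -3}
    - {"x": -38, "y": -26, "z": -3}

```text
invalid input
```

```bash
cat >> h.py <<'E'
def go(x,y,z,yang=None):
    """mm, deg: tool-frame shift to world target, and yaw (deg) to bring tool y to world angle yang"""
    s=manip.observe(); Rt=R.from_quat(s["tool_rot"]).as_matrix()
    d=Rt.T@(np.array([x,y,z])-1000*s["ee_pos"]); a=np.degrees(np.arctan2(Rt[1,1],Rt[0,1]))
    tilt=np.degrees(np.arccos(-Rt[2,2]))
    print("t",round(float(s["time_s"]),2),"pos",(1000*s["ee_pos"]).round(1),"yang",a.round(1),"tilt",tilt.round(2),"shift",d.round(1),"yaw",None if yang is None else round(a-yang,1),"F",s["contact_force"].round(1),"w",round(1000*float(s["grip_width"]),1))
E
python3 -c "
from h import *
go(490,-100,250,86.9)
print(manip.observe()['qpos'].round(2))"
```

```text
t 0.1 pos [142.3 633.7 221.6] yang 77.4 tilt 0.1 shift [-499.9 -639.8  -27.3] yaw -9.5 F [-0.6 -0.3 -0.5] w 86.9
[-1.34  0.32 -0.07  1.45  0.02  1.37 -0.06]
```

>>> arm_command:
  rows:
    - {"x": -38, "y": -26, "z": -3, "yaw": 0, "hand": 0.65}
    - {"x": -38, "y": -26, "z": -3, "yaw": 0, "hand": 0.65}
    - {"x": -38, "y": -26, "z": -3, "yaw": 0, "hand": 0.65}
    - {"x": -38, "y": -26, "z": -3, "yaw": 0, "hand": 0.65}
    - {"x": -38, "y": -26, "z": -3, "yaw": 0, "hand": 0.65}
    - {"x": -38, "y": -26, "z": -3, "yaw": 0, "hand": 0.65}
    - {"x": -38, "y": -26, "z": -3, "yaw": 0, "hand": 0.65}
    - {"x": -38, "y": -26, "z": -3, "yaw": 0, "hand": 0.65}
    - {"x": -38, "y": -26, "z": -3, "yaw": 0, "hand": 0.65}
    - {"x": -38, "y": -26, "z": -3, "yaw": 0, "hand": 0.65}

```text
time_s: 1.1
ee_pos: [0.457, 0.2956, 0.2525]
tool_rot: [0.11, 0.994, -0.0, -0.0]
contact_force: [0.6, 0.4, 0.9]
grip_width: 0.0566
finger_force: 0.0
```

```bash
python3 -c "
from h import *
go(490,-100,250,86.9)
print(manip.observe()['qpos'].round(2))"
```

```text
t 1.1 pos [457.  295.6 252.5] yang 77.4 tilt 0.02 shift [-118.8 -378.8    2.4] yaw -9.5 F [0.6 0.4 0.9] w 56.6
[-0.85  0.08  0.25  1.68 -0.02  1.39  0.74]
```

>>> arm_command:
  rows:
    - {"x": -15, "y": -47, "z": 0, "yaw": 0, "hand": 0.65}
    - {"x": -15, "y": -47, "z": 0, "yaw": 0, "hand": 0.65}
    - {"x": -15, "y": -47, "z": 0, "yaw": 0, "hand": 0.65}
    - {"x": -15, "y": -47, "z": 0, "yaw": 0, "hand": 0.65}
    - {"x": -15, "y": -47, "z": 0, "yaw": 0, "hand": 0.65}
    - {"x": -15, "y": -47, "z": 0, "yaw": 0, "hand": 0.65}
    - {"x": -15, "y": -47, "z": 0, "yaw": 0, "hand": 0.65}
    - {"x": -15, "y": -47, "z": 0, "yaw": 0, "hand": 0.65}
    - {"x": 0, "y": 0, "z": 0, "yaw": -4.8, "hand": 0.65}
    - {"x": 0, "y": 0, "z": 0, "yaw": -4.7, "hand": 0.65}

```text
time_s: 2.1
ee_pos: [0.4905, -0.098, 0.2523]
tool_rot: [0.028, 1.0, 0.0, -0.0]
contact_force: [1.4, 0.9, -0.3]
grip_width: 0.0567
finger_force: 0.0
```

```bash
python3 -c "
from h import *
go(497,-305,230,86.9)
print(manip.observe()['qpos'].round(2))"
```

```text
t 2.1 pos [490.5 -98.  252.3] yang 86.8 tilt 0.03 shift [ -18.2 -206.3   22.2] yaw -0.1 F [ 1.4  0.9 -0.3] w 56.7
[-0.5  -0.04  0.64  1.79  0.02  1.38  1.64]
```

>>> arm_command:
  rows:
    - {"x": -3.5, "y": -41, "z": 4, "yaw": 0, "hand": 0.65}
    - {"x": -3.5, "y": -41, "z": 4, "yaw": 0, "hand": 0.65}
    - {"x": -3.5, "y": -41, "z": 4, "yaw": 0, "hand": 0.65}
    - {"x": -3.5, "y": -41, "z": 4, "yaw": 0, "hand": 0.65}
    - {"x": -4, "y": -42, "z": 6, "yaw": 0, "hand": 0.65}
    - {"x": 0, "y": 0, "z": 0, "yaw": 0, "hand": 0.65}

```text
time_s: 2.7
ee_pos: [0.4946, -0.3091, 0.2294]
tool_rot: [0.032, 0.999, -0.002, -0.002]
contact_force: [-0.8, -0.4, 0.4]
grip_width: 0.0562
finger_force: 0.0
```

```bash
python3 - <<'E'
from h import *
s=manip.observe();P=pose("wrist",s); im=manip.grab_frame("wrist"); cv2.imwrite("pics/w1.png",im[:,:,::-1])
m=mask(im,(10,50,150),(24,125,255),(100,50,480,400)); c=big(m); print("offcut",rect(cast(P,c,.106)),rect(c.astype(float)/1000))
go(497,-317,84,86.9); print(manip.observe()['qpos'].round(2))
E
```

```text
offcut (array([ 496.3, -321.6]), array([ 37.1, 139. ]), 87.6) (array([269.4, 198.6]), array([133.4,  39.2]), 89.1)
t 2.75 pos [ 495.7 -305.8  229.5] yang 86.5 tilt 0.19 shift [ -2.4 -10.9 145.5] yaw -0.4 F [0.5 0.9 0.2] w 56.8
[-0.22  0.22  0.85  1.64 -0.17  1.36  2.16]
```

View pics/w1.png

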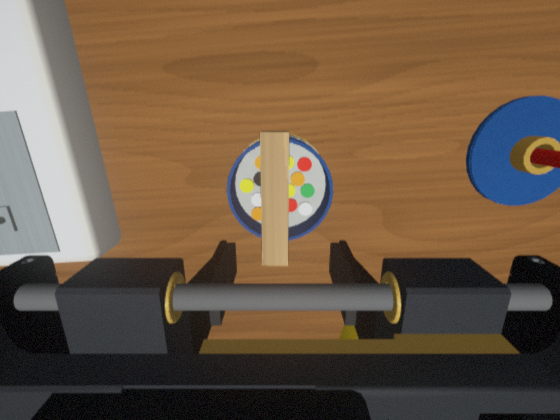

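The wrist view shows the offcut from (275,132) to (275,265), off-centre to the left on the tin (outer rim about 227 to 333 across). The lids are at right and the machine is well to the left.

```bash
python3 - <<'E'
from h import *
im=cv2.imread("pics/w1.png")[:,:,::-1].copy()
s=manip.observe();s["ee_pos"]=np.array([.4946,-.3091,.2294]);s["tool_rot"]=np.array([.032,.999,-.002,-.002]);s["tool_rot"]/=np.linalg.norm(s["tool_rot"])
P=pose("wrist",s)
print(cast(P,[[262,132],[289,132],[262,265],[288,265],[275,198]],.106).round(4))
m=mask(im,(100,80,20),(130,255,255),(215,125,345,250)); ys,xs=np.nonzero(m); h=cv2.convexHull(np.c_[xs,ys].astype(np.int32))[:,0]
h=h[(h[:,0]<255)|(h[:,0]>300)]; h=h[h[:,1]<215]
print(circ(cast(P,h,.08)),cast(P,[[227,187],[333,187]],.08).round(4))
E
```

```text
[[ 0.4267 -0.3243  0.106 ]
 [ 0.4283 -0.2991  0.106 ]
 [ 0.5647 -0.3359  0.106 ]
 [ 0.5664 -0.308   0.106 ]
 [ 0.4913 -0.3167  0.106 ]]
[ 491.4 -312.5   56.9] [[ 0.4829 -0.3687  0.08  ]
 [ 0.49   -0.2547  0.08  ]]
```

>>> arm_command:
  rows:
    - {"x": -1, "y": -6, "z": 15, "yaw": 0, "hand": 0.65}
    - {"x": -1, "y": -5, "z": 25, "yaw": 0, "hand": 0.65}
    - {"x": 0, "y": 0, "z": 30, "yaw": 0, "hand": 0.65}
    - {"x": 0, "y": 0, "z": 30, "yaw": 0, "hand": 0.65}
    - {"x": 0, "y": 0, "z": 20, "yaw": 0, "hand": 0.65}
    - {"x": 0, "y": 0, "z": 0, "yaw": 0, "hand": 0.65}
    - {"x": 0, "y": 0, "z": 0, "yaw": 0, "hand": 0.65}

```text
time_s: 3.45
ee_pos: [0.4993, -0.3124, 0.1104]
tool_rot: [0.027, 1.0, 0.0, -0.0]
contact_force: [0.1, -0.1, 0.4]
grip_width: 0.0563
finger_force: 0.0
```

```bash
python3 - <<'E'
from h import *
s=manip.observe();P=pose("wrist",s); im=manip.grab_frame("wrist"); cv2.imwrite("pics/w2.png",im[:,:,::-1])
go(497,-317,84,86.9); print(manip.observe()['qpos'].round(2))
E
```

```text
t 3.5 pos [ 499.8 -313.1  111.3] yang 86.9 tilt 0.08 shift [ 2.7 -4.  27.3] yaw 0.0 F [ 0.2 -0.4  0.3] w 56.6
[-0.16  0.35  0.81  1.77 -0.28  1.14  2.26]
```

View pics/w2.png

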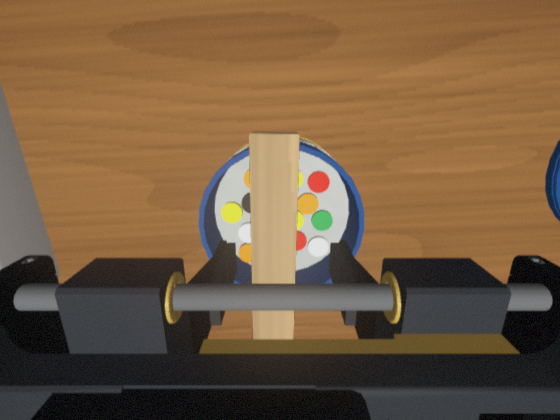

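The offcut's near part, columns 250 to 298, lies between the fingers and about 4 mm left of their midline, as computed. I'll lower, close and lift.

>>> arm_command:
  rows:
    - {"x": 1, "y": -2, "z": 9, "yaw": 0, "hand": 0.65}
    - {"x": 1, "y": -2, "z": 9, "yaw": 0, "hand": 0.65}
    - {"x": 0, "y": 0, "z": 8, "yaw": 0, "hand": 0.65}
    - {"x": 0, "y": 0, "z": 0, "yaw": 0, "hand": 0.65}
    - {"x": 0, "y": 0, "z": 0, "yaw": 0, "hand": 0.1}
    - {"x": 0, "y": 0, "z": 0, "yaw": 0, "hand": 0.1}
    - {"x": 0, "y": 0, "z": 0, "yaw": 0, "hand": 0.1}
    - {"x": 0, "y": 0, "z": 0, "yaw": 0, "hand": 0.1}
    - {"x": 0, "y": 0, "z": 0, "yaw": 0, "hand": 0.1}
  squeeze: 15

```text
time_s: 4.4
ee_pos: [0.497, -0.3176, 0.0848]
tool_rot: [0.027, 1.0, -0.0, 0.0]
contact_force: [1.0, -0.0, 0.9]
grip_width: 0.0278
finger_force: 15.0
```

```bash
python3 - <<'E'
from h import *
go(490,-100,240,86.9); print(manip.observe()['finger_force'])
E
```

```text
t 4.4 pos [ 497.  -317.6   84.8] yang 86.9 tilt 0.03 shift [  18.8  216.8 -155.3] yaw -0.0 F [ 1.  -0.   0.9] w 27.8
14.965275398042195
```

>>> arm_command:
  rows:
    - {"x": 0, "y": 0, "z": -10, "yaw": 0, "hand": 0.1}
    - {"x": 0, "y": 0, "z": -25, "yaw": 0, "hand": 0.1}
    - {"x": 0, "y": 0, "z": -40, "yaw": 0, "hand": 0.1}
    - {"x": 0, "y": 10, "z": -40, "yaw": 0, "hand": 0.1}
    - {"x": 3, "y": 20, "z": -25, "yaw": 0, "hand": 0.1}
    - {"x": 4, "y": 30, "z": -5, "yaw": 0, "hand": 0.1}
    - {"x": 4, "y": 40, "z": 0, "yaw": 0, "hand": 0.1}
    - {"x": 4, "y": 40, "z": 0, "yaw": 0, "hand": 0.1}
    - {"x": 4, "y": 40, "z": 0, "yaw": 0, "hand": 0.1}
    - {"x": 4, "y": 40, "z": 0, "yaw": 0, "hand": 0.1}

```text
time_s: 5.4
ee_pos: [0.4856, -0.0953, 0.2304]
tool_rot: [0.028, 1.0, 0.0, 0.001]
contact_force: [0.1, 0.5, -0.7]
grip_width: 0.0279
finger_force: 15.0
```

```bash
python3 - <<'E'
from h import *
go(464.5,294,230,86.9); print(manip.observe()['finger_force'],manip.observe()['qpos'].round(2))
E
```

```text
t 5.4 pos [485.6 -95.3 230.4] yang 86.8 tilt 0.09 shift [ 42.7 387.5   0.7] yaw -0.1 F [ 0.1  0.5 -0.7] w 27.9
14.963819426147893 [-0.55 -0.04  0.68  1.84  0.03  1.34  1.64]
```

>>> arm_command:
  rows:
    - {"x": 5, "y": 43, "z": 0, "yaw": 0, "hand": 0.1}
    - {"x": 5, "y": 43, "z": 0, "yaw": 0, "hand": 0.1}
    - {"x": 5, "y": 43, "z": 0, "yaw": 0, "hand": 0.1}
    - {"x": 5, "y": 43, "z": 0, "yaw": 0, "hand": 0.1}
    - {"x": 5, "y": 43, "z": 0, "yaw": 0, "hand": 0.1}
    - {"x": 5, "y": 43, "z": 0, "yaw": 0, "hand": 0.1}
    - {"x": 5, "y": 43, "z": 0, "yaw": 0, "hand": 0.1}
    - {"x": 5, "y": 43, "z": 0, "yaw": 0, "hand": 0.1}
    - {"x": 3, "y": 40, "z": 10, "yaw": 0, "hand": 0.1}
    - {"x": 0, "y": 0, "z": 10, "yaw": 0, "hand": 0.1}

```text
time_s: 6.4
ee_pos: [0.4621, 0.2962, 0.2097]
tool_rot: [0.023, 1.0, 0.001, 0.0]
contact_force: [-0.1, 0.7, -0.7]
grip_width: 0.0282
finger_force: 15.0
```

```bash
python3 - <<'E'
from h import *
s=manip.observe();P=pose("wrist",s); im=manip.grab_frame("wrist"); cv2.imwrite("pics/w3.png",im[:,:,::-1])
im=manip.grab_frame("top"); cv2.imwrite("pics/top1.png",im[:,:,::-1])
im=manip.grab_frame("scene"); cv2.imwrite("pics/scene1.png",im[:,:,::-1])
go(464.5,294,34,86.9); print(manip.observe()['finger_force'],manip.observe()['qpos'].round(2))
E
```

```text
t 6.55 pos [464.  288.1 209.2] yang 86.8 tilt 0.11 shift [ -0.3   6.2 175.2] yaw -0.1 F [-0.2 -0.3 -0.3] w 27.8
14.966130743314352 [-0.89  0.11  0.31  1.74 -0.03  1.3   0.94]
```

View pics/w3.png

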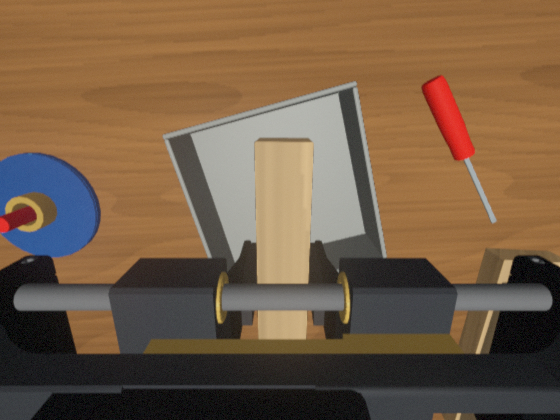

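The held offcut sits over the bin, whose far rim runs from (165,135) to (355,85), and there is room all round. I'll lower it and release low.

>>> arm_command:
  rows:
    - {"x": 0, "y": 5, "z": 20, "yaw": 0, "hand": 0.1}
    - {"x": 0, "y": 0, "z": 40, "yaw": 0, "hand": 0.1}
    - {"x": 0, "y": 0, "z": 40, "yaw": 0, "hand": 0.1}
    - {"x": 0, "y": 0, "z": 40, "yaw": 0, "hand": 0.1}
    - {"x": 0, "y": 0, "z": 25, "yaw": 0, "hand": 0.1}
    - {"x": 0, "y": 0, "z": 10, "yaw": 0, "hand": 0.1}
    - {"x": 0, "y": 0, "z": 0, "yaw": 0, "hand": 0.1}
    - {"x": 0, "y": 0, "z": 0, "yaw": 0, "hand": 0.7}
    - {"x": 0, "y": 0, "z": 0, "yaw": 0, "hand": 0.7}
    - {"x": 0, "y": 0, "z": 0, "yaw": 0, "hand": 0.7}

```text
time_s: 7.55
ee_pos: [0.4655, 0.2949, 0.0363]
tool_rot: [0.028, 1.0, 0.001, 0.001]
contact_force: [-0.8, -0.4, 0.2]
grip_width: 0.0443
finger_force: 0.0
```

```bash
python3 - <<'E'
from h import *
go(464.5,294,180,86.9)
im=cv2.imread("pics/top1.png")[:,:,::-1].copy(); P=pose("top")
def hull(m): 
    m=cv2.morphologyEx(m,cv2.MORPH_OPEN,np.ones((2,2)));ys,xs=np.nonzero(m); return cv2.convexHull(np.c_[xs,ys].astype(np.int32))[:,0]
h=hull(mask(im,(95,60,20),(130,255,255),(400,205,465,270))); print("tin",circ(cast(P,h,.08)),rect(cast(P,h,.08)))
h=hull(mask(im,(95,90,40),(130,255,255),(285,215,365,295))); print("lid",circ(cast(P,h,.02)),rect(cast(P,h,.02)))
h=hull(mask(im,(0,0,140),(180,60,255),(400,205,465,270))); print("buttons",circ(cast(P,h,.051)),rect(cast(P,h,.051)))
# red post top, 0.076
m=mask(im,(0,150,90),(8,255,255),(300,230,350,280))|mask(im,(170,150,90),(180,255,255),(300,230,350,280)); c=big(m); print("post",c.mean(0),cast(P,[c.mean(0)],.076).round(4),len(c),cv2.boundingRect(c))
cv2.imwrite("pics/c1.png",cv2.resize(im[195:300,280:475,::-1],None,fx=4,fy=4,interpolation=cv2.INTER_CUBIC))
E
```

```text
t 7.55 pos [465.5 294.9  36.3] yang 86.8 tilt 0.18 shift [   0.6   -0.7 -143.7] yaw -0.1 F [-0.8 -0.4  0.2] w 44.3
tin [ 486.6 -309.5   59.6] (array([ 486.6, -309.6]), array([120.6, 110.6]), 85.3)
lid [472.6  -8.   65.4] (array([473. ,  -7.5]), array([130.3, 129.4]), 85.2)
buttons [ 489.6 -317.8   52.5] (array([ 487.3, -318.8]), array([ 96.6, 107.2]), 78.8)
post [325.4 251.2] [[ 0.4759 -0.0033  0.076 ]] 15 (323, 249, 6, 6)
```

View pics/c1.png

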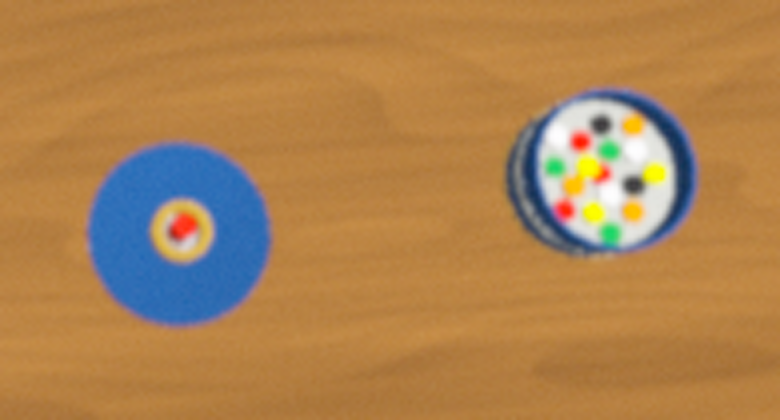

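The crop shows the tin clear of the offcut, with its mouth centred near (607,170) in the crop, and the lids centred at (180,232) with the red post inside the collar. I'll retreat upward and go to the lids.

>>> arm_command:
  rows:
    - {"x": 0, "y": 0, "z": -20, "yaw": 0, "hand": 0.7}
    - {"x": 0, "y": 0, "z": -45, "yaw": 0, "hand": 0.7}
    - {"x": 0, "y": 0, "z": -45, "yaw": 0, "hand": 0.7}
    - {"x": 0, "y": 0, "z": -40, "yaw": 0, "hand": 0.7}
    - {"x": -4, "y": -43, "z": -15, "yaw": 0, "hand": 0.7}
    - {"x": -4, "y": -43, "z": 0, "yaw": 0, "hand": 0.7}
    - {"x": -4, "y": -43, "z": 0, "yaw": 0, "hand": 0.7}
    - {"x": -4, "y": -43, "z": 0, "yaw": 0, "hand": 0.7}
    - {"x": -4, "y": -43, "z": 0, "yaw": 0, "hand": 0.7}
    - {"x": -4, "y": -43, "z": 0, "yaw": 0, "hand": 0.7}

```text
time_s: 8.55
ee_pos: [0.4743, 0.0336, 0.2006]
tool_rot: [0.027, 1.0, 0.001, 0.001]
contact_force: [0.5, 0.4, 0.6]
grip_width: 0.0611
finger_force: 0.0
```

>>> arm_command:
  rows:
    - {"x": -3, "y": -43, "z": 0, "yaw": 0, "hand": 0.7}
    - {"x": 0, "y": 0, "z": 0, "yaw": 8.4, "hand": 0.7}
    - {"x": 0, "y": 0, "z": 0, "yaw": 8.4, "hand": 0.7}
    - {"x": 0, "y": 0, "z": 0, "yaw": 8.4, "hand": 0.7}
    - {"x": 0, "y": 0, "z": 0, "yaw": 8.4, "hand": 0.7}
    - {"x": 0, "y": 0, "z": 0, "yaw": 8.4, "hand": 0.7}
    - {"x": 0, "y": 0, "z": 0, "yaw": 0, "hand": 0.7}
    - {"x": 0, "y": 0, "z": 0, "yaw": 0, "hand": 0.7}

```text
time_s: 9.35
ee_pos: [0.475, -0.0079, 0.2001]
tool_rot: [0.382, 0.924, 0.0, 0.0]
contact_force: [-0.1, 0.6, -0.2]
grip_width: 0.0608
finger_force: 0.0
```

```bash
python3 - <<'E'
from h import *
s=manip.observe();P=pose("wrist",s); im=manip.grab_frame("wrist"); cv2.imwrite("pics/w4.png",im[:,:,::-1])
im=manip.grab_frame("top"); cv2.imwrite("pics/top2.png",im[:,:,::-1])
im=manip.grab_frame("scene"); cv2.imwrite("pics/scene2.png",im[:,:,::-1])
go(475,-6,150,45); print(manip.observe()['qpos'].round(2))
np.savez("w4.npz",K=P[0],R=P[1],e=P[2])
E
```

```text
t 9.5 pos [474.8  -7.8 199.8] yang 45.0 tilt 0.03 shift [ 1.2  1.3 49.8] yaw -0.0 F [ 0.1  0.6 -0.2] w 61.0
[-0.6  -0.06  0.54  1.92  0.03  1.28  0.72]
```

View pics/w4.png

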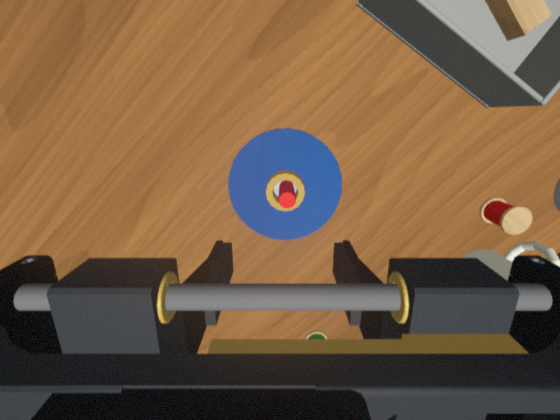

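The view shows the offcut in the bin at top right, the lid disc centred near (285,184), and the bright top of the post at (287,200).

```bash
python3 - <<'E'
from h import *
im=cv2.imread("pics/w4.png")[:,:,::-1].copy(); d=np.load("w4.npz"); P=(d["K"],d["R"],d["e"])
c=big(mask(im,(95,120,40),(130,255,255),(210,115,360,250))); print("lid",circ(cast(P,c,.02)))
m=mask(im,(0,170,200),(8,255,255),(270,170,305,215))|mask(im,(172,170,200),(180,255,255),(270,170,305,215)); c=big(m); r=cv2.boundingRect(c)
(cx,cy),rad=cv2.minEnclosingCircle(c); print("post",r,(cx,cy),rad,cast(P,[[cx,cy]],.076).round(4), "expected rad px",296*.009/(P[2][2]-.076)) 
p=cast(P,[[cx,cy]],.076)[0]*1000
m=mask(im,(15,90,80),(28,255,255),(255,165,315,220)); ys,xs=np.nonzero(m); print("collar",circ(cast(P,cv2.convexHull(np.c_[xs,ys].astype(np.int32))[:,0],.044)))
go(p[0],p[1],48,45)
E
```

```text
lid [477.   -5.2  65.9]
post (279, 192, 17, 16) (286.7966003417969, 199.6271209716797) 8.227436065673828 [[ 0.4779 -0.0041  0.076 ]] expected rad px 9.321293208836675
collar [476.   -4.5  21.7]
t 9.5 pos [474.8  -7.8 199.8] yang 45.0 tilt 0.03 shift [  0.5   4.7 151.8] yaw -0.0 F [ 0.1  0.6 -0.2] w 61.0
```

>>> arm_command:
  rows:
    - {"x": 0.5, "y": 4.5, "z": 10, "yaw": 0, "hand": 0.5}
    - {"x": 0, "y": 0, "z": 30, "yaw": 0, "hand": 0.5}
    - {"x": 0, "y": 0, "z": 40, "yaw": 0, "hand": 0.5}
    - {"x": 0, "y": 0, "z": 30, "yaw": 0, "hand": 0.5}
    - {"x": 0, "y": 0, "z": 20, "yaw": 0, "hand": 0.5}
    - {"x": 0, "y": 0, "z": 10, "yaw": 0, "hand": 0.5}
    - {"x": 0, "y": 0, "z": 0, "yaw": 0, "hand": 0.5}
    - {"x": 0, "y": 0, "z": 0, "yaw": 0, "hand": 0.5}

```text
time_s: 10.3
ee_pos: [0.4783, -0.0042, 0.0601]
tool_rot: [0.384, 0.923, 0.0, 0.0]
contact_force: [-0.2, 0.0, 0.3]
grip_width: 0.0435
finger_force: 0.0
```

```bash
python3 - <<'E'
from h import *
s=manip.observe();P=pose("wrist",s); im=manip.grab_frame("wrist"); cv2.imwrite("pics/w5.png",im[:,:,::-1])
c=big(mask(im,(95,120,40),(130,255,255),(100,0,500,235))); print("lid",circ(cast(P,c,.02)))
go(477.5,-4.5,48,45)
E
```

```text
lid [463.3   8.4  50. ]
t 10.35 pos [478.6  -4.1  60.6] yang 44.9 tilt 0.11 shift [ 0.6 -1.1 12.6] yaw -0.1 F [ 0.8 -0.1  0.2] w 43.2
```

>>> arm_command:
  rows:
    - {"x": 0, "y": 0, "z": 6, "yaw": 0, "hand": 0.5}
    - {"x": 0, "y": 0, "z": 6, "yaw": 0, "hand": 0.5}
    - {"x": 0, "y": 0, "z": 0, "yaw": 0, "hand": 0.5}
    - {"x": 0, "y": 0, "z": 0, "yaw": 0, "hand": 0.3}
    - {"x": 0, "y": 0, "z": 0, "yaw": 0, "hand": 0.1}
    - {"x": 0, "y": 0, "z": 0, "yaw": 0, "hand": 0.1}
    - {"x": 0, "y": 0, "z": 0, "yaw": 0, "hand": 0.1}
    - {"x": 0, "y": 0, "z": 0, "yaw": 0, "hand": 0.1}
    - {"x": 0, "y": 0, "z": 0, "yaw": 0, "hand": 0.1}
  squeeze: 35

```text
time_s: 11.25
ee_pos: [0.4777, -0.0043, 0.0477]
tool_rot: [0.384, 0.923, 0.0, 0.0]
contact_force: [0.8, -0.1, 0.5]
grip_width: 0.017
finger_force: 35.0
```

```bash
python3 - <<'E'
from h import *
go(477.5,-4.5,48,45);print(manip.observe()["finger_force"])
E
```

```text
t 11.25 pos [477.7  -4.3  47.7] yang 44.8 tilt 0.02 shift [ 0.  -0.3 -0.3] yaw -0.2 F [ 0.8 -0.1  0.5] w 17.0
35.000005988404155
```

>>> arm_command:
  rows:
    - {"x": 0, "y": 0, "z": -3, "yaw": 0, "hand": 0.1}
    - {"x": 0, "y": 0, "z": -6, "yaw": 0, "hand": 0.1}
    - {"x": 0, "y": 0, "z": -12, "yaw": 0, "hand": 0.1}
    - {"x": 0, "y": 0, "z": -20, "yaw": 0, "hand": 0.1}
    - {"x": 0, "y": 0, "z": -25, "yaw": 0, "hand": 0.1}
    - {"x": 0, "y": 0, "z": -25, "yaw": 0, "hand": 0.1}
    - {"x": 0, "y": 0, "z": -25, "yaw": 0, "hand": 0.1}
    - {"x": 0, "y": 0, "z": -20, "yaw": 0, "hand": 0.1}
    - {"x": 0, "y": 0, "z": -12, "yaw": 0, "hand": 0.1}
    - {"x": 0, "y": 0, "z": -5, "yaw": 0, "hand": 0.1}

```text
time_s: 12.25
ee_pos: [0.4782, -0.0043, 0.2021]
tool_rot: [0.384, 0.923, 0.001, 0.001]
contact_force: [-0.3, -0.9, -3.9]
grip_width: 0.0174
finger_force: 35.0
```

```bash
python3 - <<'E'
from h import *
from scipy.optimize import least_squares
s=manip.observe(); go(489,-311,200,45); print(s["finger_force"],s["qpos"].round(2))
def fit(p,r): 
    f=least_squares(lambda c:np.hypot(*(p[:,:2]-c).T)-r,p[:,:2].mean(0),loss="soft_l1",f_scale=.001); return (f.x*1000).round(1), round(1000*np.sqrt(np.mean(f.fun**2)),1),len(p)
T=manip.observe()
s=dict(T); s["ee_pos"]=np.array([.4998,-.3131,.1108]); s["tool_rot"]=np.array([.027,.9996,0,0]); s["tool_rot"]/=np.linalg.norm(s["tool_rot"])
for n,P,roi in(("top2",pose("top"),(398,200,468,272)),("w2",pose("wrist",s),(180,120,380,240)),("scene2",pose("scene"),(100,180,170,250))):
    im=cv2.imread(f"pics/{n}.png")[:,:,::-1].copy()
    m=mask(im,(95,60,20),(130,255,255),roi); m=cv2.morphologyEx(m,cv2.MORPH_OPEN,np.ones((2,2),np.uint8)); ys,xs=np.nonzero(m); h=cv2.convexHull(np.c_[xs,ys].astype(np.int32))[:,0].astype(float)
    # densify hull
    h=np.vstack([np.linspace(a,b,6)[:-1] for a,b in zip(h,np.roll(h,-1,0)) if np.hypot(*(a-b))<12])
    p=cast(P,h+0.,.08); c=np.array([.489,-.311]); away=(c-P[2][:2])/np.linalg.norm(c-P[2][:2])
    k=((p[:,:2]-c)@away>.0); print(n,"far arc",fit(p[k],.058), "bbox",np.round(1000*p[:,:2].min(0)),np.round(1000*p[:,:2].max(0)))
E
```

```text
t 12.25 pos [478.2  -4.3 202.1] yang 44.8 tilt 0.14 shift [-225.1 -208.6    1.9] yaw -0.2 F [-0.3 -0.9 -3.9] w 17.4
34.99971706420183 [-0.6  -0.06  0.54  1.91  0.03  1.28  0.71]
top2 far arc (array([ 488. , -311.9]), np.float64(0.7), 50) bbox [ 432. -370.] [ 540. -248.]
w2 far arc (array([ 487.3, -312.5]), np.float64(0.2), 10) bbox [ 436. -370.] [ 504. -256.]
scene2 far arc (array([ 493.9, -310. ]), np.float64(0.6), 63) bbox [ 435. -367.] [ 620. -244.]
```

>>> arm_command:
  rows:
    - {"x": -5, "y": -1, "z": 0, "yaw": 0, "hand": 0.1}
    - {"x": -10, "y": -2.5, "z": 0, "yaw": 0, "hand": 0.1}
    - {"x": -15, "y": -4, "z": 0, "yaw": 0, "hand": 0.1}
    - {"x": -20, "y": -5, "z": 0, "yaw": 0, "hand": 0.1}
    - {"x": -25, "y": -6, "z": 0, "yaw": 0, "hand": 0.1}
    - {"x": -29, "y": -7, "z": 0, "yaw": 0, "hand": 0.1}
    - {"x": -29, "y": -7, "z": 0, "yaw": 0, "hand": 0.1}
    - {"x": -29, "y": -7, "z": 0, "yaw": 0, "hand": 0.1}
    - {"x": -29, "y": -7, "z": 0, "yaw": 0, "hand": 0.1}
    - {"x": -29, "y": -7, "z": 0, "yaw": 0, "hand": 0.1}

```text
time_s: 13.25
ee_pos: [0.5948, -0.1999, 0.1989]
tool_rot: [0.384, 0.923, -0.001, -0.001]
contact_force: [-0.7, 0.5, -2.6]
grip_width: 0.017
finger_force: 35.0
```

>>> arm_command:
  rows:
    - {"x": -25, "y": -6, "z": 0, "yaw": 0, "hand": 0.1}
    - {"x": -20, "y": -5, "z": 0, "yaw": 0, "hand": 0.1}
    - {"x": -15, "y": -4, "z": 0, "yaw": 0, "hand": 0.1}
    - {"x": -10, "y": -3, "z": 0, "yaw": 0, "hand": 0.1}
    - {"x": -4, "y": -1, "z": 0, "yaw": 0, "hand": 0.1}
    - {"x": 0, "y": 0, "z": 0, "yaw": 0, "hand": 0.1}
    - {"x": 0, "y": 0, "z": 0, "yaw": 0, "hand": 0.1}
    - {"x": 0, "y": 0, "z": 0, "yaw": 0, "hand": 0.1}

```text
time_s: 14.05
ee_pos: [0.6336, -0.2627, 0.2006]
tool_rot: [0.383, 0.924, 0.0, -0.0]
contact_force: [0.4, 0.1, -3.0]
grip_width: 0.0173
finger_force: 35.0
```

```bash
python3 - <<'E'
from h import *
go(489,-311,200,45); s=manip.observe();P=pose("wrist",s); im=manip.grab_frame("wrist"); cv2.imwrite("pics/w6.png",im[:,:,::-1])
np.savez("w6.npz",K=P[0],R=P[1],e=P[2]); print(s["finger_force"],s["qpos"].round(2))
E
```

```text
t 14.05 pos [ 633.6 -262.7  200.6] yang 44.9 tilt 0.05 shift [  67.9 -136.5    0.6] yaw -0.1 F [ 0.4  0.1 -3. ] w 17.3
34.99991727992892 [-0.15  0.48  0.71  1.4  -0.31  1.38  1.35]
```

View pics/w6.png

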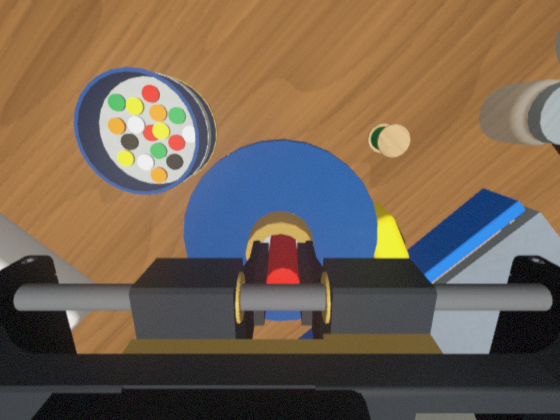

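The tin is fully visible at upper left, with its rim from columns 75 to about 205 and rows 68 to 193. The two lids hang level on the post.

```bash
python3 - <<'E'
from h import *
from scipy.optimize import least_squares
im=cv2.imread("pics/w6.png")[:,:,::-1].copy(); d=np.load("w6.npz"); P=(d["K"],d["R"],d["e"])
hsv=cv2.cvtColor(im,cv2.COLOR_RGB2HSV); print([tuple(hsv[y,x]) for x,y in((77,130),(79,130),(82,130),(86,130),(95,130),(203,130),(205,130),(208,130))])
def fit(p,r):
    f=least_squares(lambda c:np.hypot(*(p[:,:2]-c).T)-r,[.489,-.311],loss="soft_l1",f_scale=.001); return (f.x*1000).round(1),round(1000*np.sqrt(np.mean(f.fun**2)),2),len(p)
m=mask(im,(100,90,15),(130,255,255),(60,50,225,205)); lab=cv2.connectedComponents(m)[1]; m[lab!=lab[130,80]]=0
c=big(m).astype(float); p=cast(P,c,.08); far=np.array([-1,-.4]); 
k=(c-[140,131])@far>-5; print("outer far",fit(p[k],.058),circ(p[k]))
# radial profile: outer edge = first blue from outside, bright rim thickness
n=0;o=[];i=[]
for a in np.radians(np.arange(120,300,5)):
    r=np.arange(40,80,.5); x=140+r*np.cos(a); y=131+r*np.sin(a); v=hsv[np.round(y).astype(int),np.round(x).astype(int)]
    b=(v[:,2]>95)&(v[:,0]>100)&(v[:,0]<130)&(v[:,1]>90)
    if b.any(): rr=r[b]; o.append([140+rr.max()*np.cos(a),131+rr.max()*np.sin(a)]); i.append([140+rr.min()*np.cos(a),131+rr.min()*np.sin(a)])
print("outer",fit(cast(P,o,.08),.058),circ(cast(P,o,.08)),"inner",fit(cast(P,i,.08),.054),circ(cast(P,i,.08)))
E
```

```text
[(np.uint8(110), np.uint8(140), np.uint8(162)), (np.uint8(116), np.uint8(69), np.uint8(92)), (np.uint8(119), np.uint8(62), np.uint8(87)), (np.uint8(116), np.uint8(61), np.uint8(88)), (np.uint8(115), np.uint8(52), np.uint8(84)), (np.uint8(122), np.uint8(44), np.uint8(92)), (np.uint8(120), np.uint8(42), np.uint8(90)), (np.uint8(19), np.uint8(16), np.uint8(130))]Traceback (most recent call last):
  File "<stdin>", line 8, in <module>
  File "h.py", line 19, in big
    c,_=cv2.findContours(m,cv2.RETR_EXTERNAL,cv2.CHAIN_APPROX_NONE); return max(c,key=cv2.contourArea)[:,0,:]
                                                                            ~~~^^^^^^^^^^^^^^^^^^^^^^^
ValueError: max() iterable argument is empty
```

```bash
python3 - <<'E'
from h import *
from scipy.optimize import least_squares
im=cv2.imread("pics/w6.png")[:,:,::-1].copy(); d=np.load("w6.npz"); P=(d["K"],d["R"],d["e"])
m=mask(im,(103,95,110),(120,255,255),(60,50,225,205)); ys,xs=np.nonzero(m); q=np.c_[xs,ys]
q=q[np.hypot(*(q-[140,131]).T)<70]; p=cast(P,q,.08)
f=least_squares(lambda c:np.hypot(*(p[:,:2]-c[:2]).T)-c[2],[.489,-.311,.056],loss="soft_l1",f_scale=.001)
print(len(q),f.x.round(4),q.min(0),q.max(0)); r=np.hypot(*(p[:,:2]-f.x[:2]).T); print(np.percentile(r,[2,25,50,75,98]).round(4))
go(f.x[0]*1000,f.x[1]*1000,200,45)
E
```

```text
1349 [ 0.4929 -0.312   0.0554] [74 68] [198 193]
[0.0537 0.0546 0.0554 0.0562 0.0571]
t 14.1 pos [ 633.6 -262.8  200.7] yang 44.9 tilt 0.05 shift [  64.6 -134.4    0.6] yaw -0.1 F [ 0.   0.4 -4. ] w 16.9
```

>>> arm_command:
  rows:
    - {"x": 2, "y": -4.5, "z": 0, "yaw": 0, "hand": 0.1}
    - {"x": 4.5, "y": -9, "z": 0, "yaw": 0, "hand": 0.1}
    - {"x": 6.5, "y": -13.5, "z": 0, "yaw": 0, "hand": 0.1}
    - {"x": 8.5, "y": -18, "z": 0, "yaw": 0, "hand": 0.1}
    - {"x": 11, "y": -22.5, "z": 0, "yaw": 0, "hand": 0.1}
    - {"x": 11, "y": -22.5, "z": 0, "yaw": 0, "hand": 0.1}
    - {"x": 8.5, "y": -18, "z": 0, "yaw": 0, "hand": 0.1}
    - {"x": 6.5, "y": -13.5, "z": 0, "yaw": 0, "hand": 0.1}
    - {"x": 4.5, "y": -9, "z": 0, "yaw": 0, "hand": 0.1}
    - {"x": 1.5, "y": -4, "z": 0, "yaw": 0, "hand": 0.1}

```text
time_s: 15.1
ee_pos: [0.4918, -0.3134, 0.2008]
tool_rot: [0.384, 0.923, 0.0, 0.0]
contact_force: [0.8, 0.2, -3.2]
grip_width: 0.017
finger_force: 35.0
```

>>> arm_command:
  rows:
    - {"x": 0, "y": 0, "z": 3, "yaw": 0, "hand": 0.1}
    - {"x": 0, "y": 0, "z": 8, "yaw": 0, "hand": 0.1}
    - {"x": 0, "y": 0, "z": 12, "yaw": 0, "hand": 0.1}
    - {"x": 0, "y": 0, "z": 12, "yaw": 0, "hand": 0.1}
    - {"x": 0, "y": 0, "z": 8, "yaw": 0, "hand": 0.1}
    - {"x": 0, "y": 0, "z": 4, "yaw": 0, "hand": 0.1}
    - {"x": 0, "y": 0, "z": 1, "yaw": 0, "hand": 0.1}
    - {"x": 0, "y": 0, "z": 0, "yaw": 0, "hand": 0.1}
    - {"x": 0, "y": 0, "z": 0, "yaw": 0, "hand": 0.1}

```text
time_s: 16.0
ee_pos: [0.493, -0.3132, 0.153]
tool_rot: [0.384, 0.923, 0.0, 0.001]
contact_force: [-0.3, 0.6, -3.3]
grip_width: 0.017
finger_force: 35.0
```

```bash
python3 - <<'E'
from h import *
for i in range(3): go(492.9,-312,116,45); manip.grab_frame("scene")
s=manip.observe(); print(s["finger_force"],s["qpos"].round(2))
E
```

```text
t 16.0 pos [ 493.  -313.2  153. ] yang 44.8 tilt 0.06 shift [ 1.   0.7 37. ] yaw -0.2 F [-0.3  0.6 -3.3] w 17.0
t 16.05 pos [ 493.  -313.2  153.1] yang 44.8 tilt 0.06 shift [ 1.   0.7 37.1] yaw -0.2 F [-0.8 -0.2 -4.1] w 17.2
t 16.1 pos [ 493.  -313.2  153.1] yang 44.8 tilt 0.06 shift [ 1.   0.7 37.1] yaw -0.2 F [-0.2 -0.3 -4.3] w 17.2
34.999887412413955 [-0.14  0.28  0.78  1.74 -0.21  1.21  1.48]
```

>>> arm_command:
  rows:
    - {"x": 1, "y": 0.7, "z": 3, "yaw": 0, "hand": 0.1}
    - {"x": 0, "y": 0, "z": 5, "yaw": 0, "hand": 0.1}
    - {"x": 0, "y": 0, "z": 5, "yaw": 0, "hand": 0.1}
    - {"x": 0, "y": 0, "z": 5, "yaw": 0, "hand": 0.1}
    - {"x": 0, "y": 0, "z": 3, "yaw": 0, "hand": 0.1}
    - {"x": 0, "y": 0, "z": 2, "yaw": 0, "hand": 0.1}
    - {"x": 0, "y": 0, "z": 2, "yaw": 0, "hand": 0.1}
    - {"x": 0, "y": 0, "z": 2, "yaw": 0, "hand": 0.1}
    - {"x": 0, "y": 0, "z": 2, "yaw": 0, "hand": 0.1}
    - {"x": 0, "y": 0, "z": 0, "yaw": 0, "hand": 0.1}

```text
time_s: 17.15
ee_pos: [0.4924, -0.3116, 0.1233]
tool_rot: [0.384, 0.923, 0.0, -0.0]
contact_force: [-0.6, -0.1, -3.9]
grip_width: 0.0172
finger_force: 35.0
```

```bash
python3 - <<'E'
from h import *
go(492.9,-312,116,45)
E
```

```text
t 17.15 pos [ 492.4 -311.6  123.3] yang 44.9 tilt 0.02 shift [-0.6  0.1  7.3] yaw -0.1 F [-0.6 -0.1 -3.9] w 17.2
```

Plug is in the mouth with no contact force. I'll continue down slowly.

>>> arm_command:
  rows:
    - {"x": 0, "y": 0, "z": 1.5, "yaw": 0, "hand": 0.1}
    - {"x": 0, "y": 0, "z": 1.5, "yaw": 0, "hand": 0.1}
    - {"x": 0, "y": 0, "z": 1.5, "yaw": 0, "hand": 0.1}
    - {"x": 0, "y": 0, "z": 1, "yaw": 0, "hand": 0.1}
    - {"x": 0, "y": 0, "z": 1, "yaw": 0, "hand": 0.1}
    - {"x": 0, "y": 0, "z": 0, "yaw": 0, "hand": 0.1}
    - {"x": 0, "y": 0, "z": 0, "yaw": 0, "hand": 0.1}

```text
time_s: 17.85
ee_pos: [0.4925, -0.3117, 0.117]
tool_rot: [0.384, 0.923, 0.0, 0.0]
contact_force: [0.4, 0.6, -4.0]
grip_width: 0.0173
finger_force: 35.0
```

>>> arm_command:
  rows:
    - {"x": 0, "y": 0, "z": 0.5, "yaw": 0, "hand": 0.1}
    - {"x": 0, "y": 0, "z": 0.5, "yaw": 0, "hand": 0.1}
    - {"x": 0, "y": 0, "z": 0, "yaw": 0, "hand": 0.1}

```text
time_s: 18.15
ee_pos: [0.4925, -0.3117, 0.116]
tool_rot: [0.384, 0.923, 0.0, -0.0]
contact_force: [-0.2, -0.3, -3.5]
grip_width: 0.0169
finger_force: 35.0
```

>>> arm_command:
  rows:
    - {"x": 0, "y": 0, "z": 0.5, "yaw": 0, "hand": 0.1}
    - {"x": 0, "y": 0, "z": 0, "yaw": 0, "hand": 0.1}

```text
time_s: 18.35
ee_pos: [0.4926, -0.3118, 0.1158]
tool_rot: [0.384, 0.923, 0.0, 0.0]
contact_force: [-0.8, 0.6, -1.5]
grip_width: 0.0171
finger_force: 35.0
```

>>> arm_command:
  rows:
    - {"x": 0, "y": 0, "z": 0.5, "yaw": 0, "hand": 0.1}
    - {"x": 0, "y": 0, "z": 0, "yaw": 0, "hand": 0.1}

```text
time_s: 18.55
ee_pos: [0.4926, -0.3118, 0.1157]
tool_rot: [0.384, 0.923, 0.0, 0.0]
contact_force: [-3.1, 1.5, 4.6]
grip_width: 0.0172
finger_force: 35.0
```

Contact came at 115.7 mm, exactly the home height. I'll ease off slightly and let go of the post.

>>> arm_command:
  rows:
    - {"x": 0, "y": 0, "z": -0.6, "yaw": 0, "hand": 0.1}
    - {"x": 0, "y": 0, "z": 0, "yaw": 0, "hand": 0.1}
    - {"x": 0, "y": 0, "z": 0, "yaw": 0, "hand": 0.35}
    - {"x": 0, "y": 0, "z": 0, "yaw": 0, "hand": 0.55}
    - {"x": 0, "y": 0, "z": 0, "yaw": 0, "hand": 0.75}
    - {"x": 0, "y": 0, "z": 0, "yaw": 0, "hand": 0.75}
    - {"x": 0, "y": 0, "z": -10, "yaw": 0, "hand": 0.75}
    - {"x": 0, "y": 0, "z": -25, "yaw": 0, "hand": 0.75}
    - {"x": 0, "y": 0, "z": -25, "yaw": 0, "hand": 0.75}
    - {"x": 0, "y": 0, "z": -20, "yaw": 0, "hand": 0.75}

```text
time_s: 19.55
ee_pos: [0.4929, -0.3123, 0.1979]
tool_rot: [0.384, 0.923, -0.0, 0.001]
contact_force: [0.4, 0.2, -0.3]
grip_width: 0.0639
finger_force: 0.0
```

>>> arm_command:
  rows:
    - {"x": 0, "y": 0, "z": -20, "yaw": 0, "hand": 0.75}
    - {"x": 0, "y": 0, "z": -10, "yaw": 0, "hand": 0.75}
    - {"x": 0, "y": 0, "z": 0, "yaw": 0, "hand": 0.75}
    - {"x": 0, "y": 0, "z": 0, "yaw": 0, "hand": 0.75}

```text
time_s: 19.95
ee_pos: [0.4923, -0.3116, 0.2252]
tool_rot: [0.384, 0.923, 0.0, -0.0]
contact_force: [-0.2, -0.4, -0.4]
grip_width: 0.065
finger_force: 0.0
```

```bash
python3 - <<'E'
from h import *
go(492.6,-311.8,90,45); s=manip.observe();P=pose("wrist",s); im=manip.grab_frame("wrist"); cv2.imwrite("pics/w7.png",im[:,:,::-1])
np.savez("w7.npz",K=P[0],R=P[1],e=P[2])
c=big(mask(im,(95,120,40),(130,255,255),(100,60,460,240))); print("lid",circ(cast(P,c,.088)))
m=mask(im,(0,170,200),(8,255,255),(230,120,340,240))|mask(im,(172,170,200),(180,255,255),(230,120,340,240)); c=big(m)
(cx,cy),rad=cv2.minEnclosingCircle(c); print("post",(cx,cy),rad,cast(P,[[cx,cy]],.144).round(4),296*.009/(P[2][2]-.144))
m=mask(im,(15,90,80),(28,255,255),(220,120,350,245)); h=cv2.convexHull(np.argwhere(m)[:,::-1].astype(np.int32))[:,0]; print("collar",circ(cast(P,h,.112)))
E
```

```text
t 19.95 pos [ 492.3 -311.6  225.2] yang 44.9 tilt 0.03 shift [ -0.4   0.  135.2] yaw -0.1 F [-0.2 -0.4 -0.4] w 65.0
lid [ 488.5 -309.3   63.2]
post (282.4898986816406, 214.90403747558594) 9.553071975708008 [[ 0.4931 -0.312   0.144 ]] 10.966948449020988
collar [ 481.  -298.2   83.2]
```

View pics/w7.png

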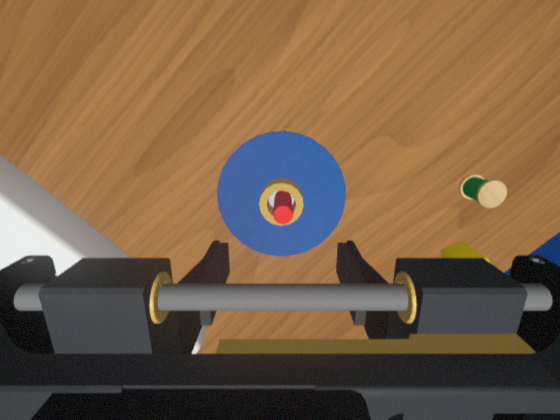

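The lids are seated on the tin: disc columns 217 to 346, collar columns 259 to 303, post top at (282,215). The table masks confused the collar fit, so I'll refit it in a tight region.

```bash
python3 - <<'E'
from h import *
im=cv2.imread("pics/w7.png")[:,:,::-1].copy(); d=np.load("w7.npz"); P=(d["K"],d["R"],d["e"])
c=big(mask(im,(98,150,60),(125,255,255),(205,120,360,262))); print("lid",circ(cast(P,c,.088)),circ(cast(P,c[c[:,1]<225],.088)))
m=mask(im,(12,70,60),(30,255,255),(250,172,314,238)); ys,xs=np.nonzero(m); h=cv2.convexHull(np.c_[xs,ys].astype(np.int32))[:,0]
print("collar",xs.min(),xs.max(),ys.min(),ys.max(),circ(cast(P,h,.112)),rect(cast(P,h,.112)))
E
```

```text
lid [ 495.  -299.7   52.5] [ 485.3 -291.3   47.4]
collar 259 302 179 224 [ 490.7 -311.6   22.2] (array([ 490.1, -311.8]), array([41.7, 45.3]), 46.0)
```

>>> arm_command:
  rows:
    - {"x": 0.8, "y": -0.6, "z": 10, "yaw": 0, "hand": 0.8}
    - {"x": 0, "y": 0, "z": 25, "yaw": 0, "hand": 0.8}
    - {"x": 0, "y": 0, "z": 30, "yaw": 0, "hand": 0.8}
    - {"x": 0, "y": 0, "z": 25, "yaw": 0, "hand": 0.8}
    - {"x": 0, "y": 0, "z": 15, "yaw": 0, "hand": 0.8}
    - {"x": 0, "y": 0, "z": 10, "yaw": 0, "hand": 0.8}
    - {"x": 0, "y": 0, "z": 7, "yaw": 0, "hand": 0.8}
    - {"x": 0, "y": 0, "z": 5, "yaw": 0, "hand": 0.8}
    - {"x": 0, "y": 0, "z": 0, "yaw": 0, "hand": 0.8}
    - {"x": 0, "y": 0, "z": 0, "yaw": 0, "hand": 0.8}

```text
time_s: 21.0
ee_pos: [0.492, -0.312, 0.0993]
tool_rot: [0.384, 0.923, 0.0, 0.001]
contact_force: [0.2, 0.3, 0.3]
grip_width: 0.0697
finger_force: 0.0
```

```bash
python3 - <<'E'
from h import *
go(491.6,-311.7,91,45)
E
```

```text
t 21.0 pos [ 492.  -312.    99.3] yang 44.8 tilt 0.08 shift [ 0.5 -0.1  8.3] yaw -0.2 F [0.2 0.3 0.3] w 69.7
```

>>> arm_command:
  rows:
    - {"x": 0, "y": 0, "z": 4, "yaw": 0, "hand": 0.8}
    - {"x": 0, "y": 0, "z": 3, "yaw": 0, "hand": 0.8}
    - {"x": 0, "y": 0, "z": 0, "yaw": 0, "hand": 0.6}
    - {"x": 0, "y": 0, "z": 0, "yaw": 0, "hand": 0.55}
    - {"x": 0, "y": 0, "z": 0, "yaw": 0, "hand": 0.5}
    - {"x": 0, "y": 0, "z": 0, "yaw": 0, "hand": 0.4}
    - {"x": 0, "y": 0, "z": 0, "yaw": 0, "hand": 0.4}
    - {"x": 0, "y": 0, "z": 0, "yaw": 0, "hand": 0.4}
  squeeze: 8

```text
time_s: 21.8
ee_pos: [0.4916, -0.3117, 0.0918]
tool_rot: [0.384, 0.923, -0.0, 0.0]
contact_force: [-0.4, 0.4, 0.2]
grip_width: 0.0444
finger_force: 8.0
```

>>> arm_command:
  rows:
    - {"x": 0, "y": 0, "z": 0, "yaw": 0, "hand": 0.35}
    - {"x": 0, "y": 0, "z": 0, "yaw": 0, "hand": 0.35}
    - {"x": 0, "y": 0, "z": 0, "yaw": 0, "hand": 0.35}
  squeeze: 30

```text
time_s: 22.1
ee_pos: [0.4916, -0.3117, 0.0918]
tool_rot: [0.384, 0.923, 0.0, 0.0]
contact_force: [-0.4, -0.3, 1.9]
grip_width: 0.0436
finger_force: 30.0
```

```bash
python3 - <<'E'
from h import *
go(491.6,-311.7,181,45)
E
```

```text
t 22.1 pos [ 491.6 -311.7   91.8] yang 44.8 tilt 0.01 shift [ -0.    0.1 -89.2] yaw -0.2 F [-0.4 -0.3  1.9] w 43.6
```

Collar is gripped at 43.6 mm. I'll lift straight up, slowly at first.

>>> arm_command:
  rows:
    - {"x": 0, "y": 0, "z": -1, "yaw": 0, "hand": 0.35}
    - {"x": 0, "y": 0, "z": -2, "yaw": 0, "hand": 0.35}
    - {"x": 0, "y": 0, "z": -3, "yaw": 0, "hand": 0.35}
    - {"x": 0, "y": 0, "z": -3, "yaw": 0, "hand": 0.35}
    - {"x": 0, "y": 0, "z": -3, "yaw": 0, "hand": 0.35}
    - {"x": 0, "y": 0, "z": -3, "yaw": 0, "hand": 0.35}
    - {"x": 0, "y": 0, "z": 0, "yaw": 0, "hand": 0.35}

```text
time_s: 22.8
ee_pos: [0.4919, -0.3118, 0.1072]
tool_rot: [0.384, 0.923, 0.0, 0.0]
contact_force: [-0.5, -0.4, -2.0]
grip_width: 0.0432
finger_force: 30.0
```

```bash
python3 - <<'E'
from h import *
go(491.6,-311.7,181,45); print(manip.observe()["wrist_torque"].round(3))
E
```

```text
t 22.8 pos [ 491.9 -311.8  107.2] yang 44.9 tilt 0.06 shift [  0.2  -0.1 -73.8] yaw -0.1 F [-0.5 -0.4 -2. ] w 43.2
[-0.029  0.015  0.003]
```

>>> arm_command:
  rows:
    - {"x": 0, "y": 0, "z": -4, "yaw": 0, "hand": 0.35}
    - {"x": 0, "y": 0, "z": -7, "yaw": 0, "hand": 0.35}
    - {"x": 0, "y": 0, "z": -10, "yaw": 0, "hand": 0.35}
    - {"x": 0, "y": 0, "z": -12, "yaw": 0, "hand": 0.35}
    - {"x": 0, "y": 0, "z": -12, "yaw": 0, "hand": 0.35}
    - {"x": 0, "y": 0, "z": -12, "yaw": 0, "hand": 0.35}
    - {"x": 0, "y": 0, "z": -10, "yaw": 0, "hand": 0.35}
    - {"x": 0, "y": 0, "z": -8, "yaw": 0, "hand": 0.35}
    - {"x": 0, "y": 0, "z": -5, "yaw": 0, "hand": 0.35}
    - {"x": 0, "y": 0, "z": -2, "yaw": 0, "hand": 0.35}

```text
time_s: 23.8
ee_pos: [0.4917, -0.3117, 0.1892]
tool_rot: [0.384, 0.923, 0.0, 0.0]
contact_force: [0.2, 1.1, -2.0]
grip_width: 0.0433
finger_force: 30.0
```

>>> arm_command:
  rows:
    - {"x": 0, "y": 0, "z": 0, "yaw": 0, "hand": 0.35}
    - {"x": 0, "y": 0, "z": 0, "yaw": 0, "hand": 0.35}
    - {"x": 0, "y": 0, "z": 0, "yaw": 0, "hand": 0.35}

```text
time_s: 24.1
ee_pos: [0.4913, -0.3114, 0.1881]
tool_rot: [0.384, 0.923, 0.0, -0.0]
contact_force: [-0.3, -0.8, -1.3]
grip_width: 0.0435
finger_force: 30.0
```

```bash
python3 - <<'E'
from h import *
go(491.6,-311.7,189,45); im=manip.grab_frame("scene"); print(np.abs(manip.observe()["dq"]).max())
cv2.imwrite("pics/end.png",cv2.resize(im[60:300,40:280,::-1],None,fx=2.4,fy=2.4,interpolation=cv2.INTER_CUBIC))
E
```

```text
t 24.1 pos [ 491.3 -311.4  188.1] yang 44.8 tilt 0.05 shift [-0.4  0.1 -0.9] yaw -0.2 F [-0.3 -0.8 -1.3] w 43.5
0.001997136100766098
```

View pics/end.png

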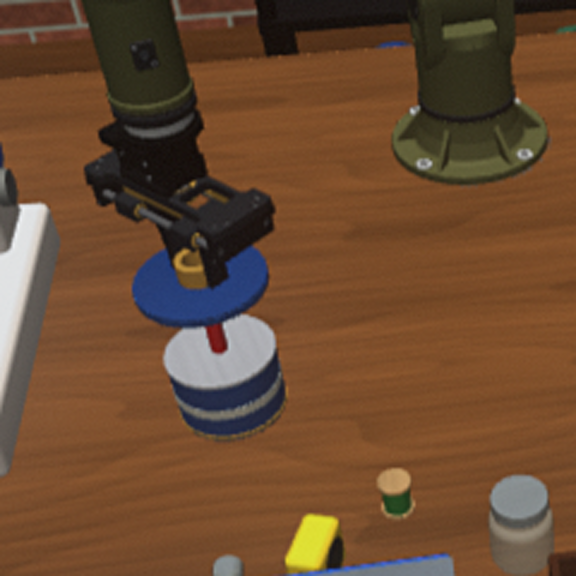

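The crop shows the inner lid seated flat on the tin at about (222,350) with its post standing. The outer lid is held level above it at (200,283), about 28 mm clear of the post by height. Everything is at rest, so I'm handing in.

```bash
python3 -c "
from workcell import manip
print(manip.close_job())"
```

```text
the job is handed in; nothing more can be done
None
```

Job handed in at about 24 s: the offcut is in the bin, the inner lid is home on the tin, and the outer lid is held level above it, its rim about 28 mm clear of the post.

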